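# Swing the accessory rail into line on the breadboard

### The arm

A 6-joint arm with a two-finger parallel gripper is mounted at the origin on the work surface. World frame = base frame: x ahead of the robot, y to its left, z up, the work surface at z = 0. Lengths are in m, angles in rad, forces in N, time in s.
With the tool pointing down it reaches from about 0.425 to 0.95 m from the base axis. Payload 3.5 kg.
Tool frame: the origin (TCP) lies midway between the tips of the shut fingers; the grasp point (between the pads) lies 19 mm behind it; z points along the fingers, y is the line along which they close (so a half turn about z gives the same grasp; the last joint's range is limited). The gripper opens to 85 mm and grips with 20 to 120 N. Pads are 22 mm wide; open, the fingers measure 114 mm over their backs; the gripper's body (76 mm by 85 mm) begins 54 mm behind the grasp point. The pads swing forward as they close: fully open they stand 13 mm farther back than shut.
Start: joints at [-1.495, 0.286, 1.577, -0, 1.279, -0.15], TCP at [0.151, -0.658, 0.209] pointing down, gripper open.
Joint ranges: [-2.77, 2.77], [-0.9, 2.22], [0.21, 2.48], [-1.53, 4.67], [0.24, 2.81], [-2.84, 2.84]. Speed limits (rad/s): [2.79, 2.79, 3.14, 3.14, 3.14, 3.14].

### API

Orientations are given as a unit quaternion [x, y, z, w].
In Python, from plant import ctrl, cams, order gives the robot as it stands.
- The arm moves only by the tool move_arm, never from a script. Its argument "plan" is one flat list of numbers, 7 for each row, row after row: the shift along the world's x, y, z in mm, then the turn, a rotation vector about the world's x, y, z in degrees, then the finger opening in mm, from 0 to 85.4. A call has 1 to 12 rows; each row shifts and turns the commanded pose from where the row before left it; what a row does not reach is not made up. A row lasts 1/10 s, in which the tool goes at most 50 mm and 8.59 degrees, less where a joint would pass 70% of its speed; a pose out of reach is approached as far as the arm can. A call is refused whole if a number of a shift passes 50 or a number of a turn 8.59, either way. A call with a gripper value outside its range is refused whole. The fingers move at their own pace and stop on an object; "newtons" is the grip in N (left out, the last holds). Time passes only in rows, so rows that do not move let the fingers close. It gives the time, the measured TCP pose, the force, the opening and the grip force at its end, in the units of the state.
- ctrl.get_state(): the state, without advancing time (a new reading comes with each control period).
- cams.read_camera(name): name is "side" or "top" or "wrist"; returns a dict with "color" (384x512x3 uint8, red, green, blue), "fov_y" (degrees; the focal length in pixels is half the picture's height over the tangent of half this angle, whatever the lens; pixels are square), "cx", "cy" (the principal point, pixels), "origin" and "orientation" of the camera in the world; the wrist camera has in their place "T_tool_cam" (4x4, takes a point from camera to tool coordinates, whose origin is the TCP and whose axes are the flange's). Camera axes: x right, y up, looking along -z (the intrinsics and any distortion apply to the point x, -y, -z); pixel columns grow to the right and rows downward; lengths in m; the calibration is good to about 2 mm. A picture is of the moment at which its call begins: read the wrist's pose just before it. There is no depth.
- order.sign_off(): hands the job in; it is judged then, once.
The state is a dict: "time": time; "qpos": joint angles; "dq": joint speeds; "joint_efforts": joint torques, N m; "eef_pos": TCP position; "tcp_rot": TCP orientation; "contact_force": force on the tool from outside, world axes, zero at the start; "wrist_torque": the same for the moment, N m; "opening": opening from 0.0 (shut) to 1.0 (fully open); "finger_force": force on a finger pad.
Only numpy, scipy, OpenCV 4.12 (cv2) and the standard library are available. Lean on these libraries where they do the work, as an engineer would, in place of code of your own. Each camera call takes 0.05 s, during which the arm holds its last target. There are 200 camera calls.

### The job

Fit the loose slotted rail to the microscope breadboard: with the rail lying on the board and still swung well out of line, push its slotted end fully onto the upright post, then swing the rail about the post, past the sprung roller, until its side meets the adjusting screw of the stop. Press it home there, pushing close to the stop with about 12 N for a second (never 17 N or more on the stop, nor 25 N on the post), then let go, leaving it resting on the screw; leave everything else where it is.

Things in the scene. Friction and masses are not known exactly. Their poses are not given: they have to be found in the camera images.
- base: Dark metal breadboard, fixed, 360 (x) by 440 (y) by 12 mm; origin at the centre of its underside, z up. Its pose varies. Post, stop and roller are fixed on it. When in line, the rail lies along the board's y axis, nose towards the board's -y; it is swung in towards the board's +x, from the robot's side.
- post: Fixed upright steel post, 14 mm diameter, 50 mm tall, at the board's (60, 130) mm; origin on its axis, at the board's top face. Axes as the board's.
- stop: Fixed aluminium stop block, 40 (x) by 44 (y) by 36 mm tall, at the board's (90.5, -30) mm; origin at the lower edge of its face that looks to the board's -x, mid-width, on the board's top face; axes as the board's. It carries the adjusting screw.
- screw_exit (a point): Point of the stop block's -x face, 18 mm above the board's top, where the adjusting screw comes out. The screw's flat round head, 16 mm across, faces the board's -x and stands 7 to 21 mm out from this point: set differently every time and not measured, so the exact line of the rail must be found by touch. The screw does not give.
- plunger (a joint): Travel of the sprung roller, m: 0 = fully out, 0.016 = fully pushed in (to the board's -y). Spring 1.5 N at 0, plus 0.45 N per mm, damped. The rail's nose pushes it in up to about 13.5 mm in passing; 1.5 to 13 mm with the rail home. Swinging the rail past takes 3 to 10 N near the nose (more if the tool also bears down on the rail); once past, the roller drives the rail on to the screw and keeps it there with a few N.
- roller_axis (a point): Axis of the free-turning black barrel-shaped roller (20 mm greatest diameter, 20 mm tall), 16 mm above the board's top; at rest at the board's (45.5, -53.5) mm. Its housing, 34 by 45 by 34 mm, stands behind it, beginning 30.5 mm farther towards the board's -y.
- rail_center (a point): The loose aluminium rail, 210 mm long, 33 mm wide, 30 mm tall, 0.25 to 0.5 kg, lying flat on the board; this point is at mid-length, mid-width, half-way up (15 mm above its underside). Its x axis runs along the rail towards the half-round nose (nose centre at x = +88.5 mm, radius 16.5 mm); the slotted end is at x = -105 mm. z up. Grasp it across its width.
- rail_notch (a point): On the rail, at rail x = -82 mm, half-way up: where the post's axis lies when the post is at the bottom of the slot. The slot is 17 mm wide, open to the rail's -x and through its full height, its bottom at x = -75 mm, its mouth flared to about 22 mm. Axes as the rail's.
- objective: Bystander: microscope objective standing on the board, 32 mm diameter, 44 mm tall; origin at its underside.
- thumbscrew: Bystander: brass thumbscrew standing head-down on the board, 26 mm diameter, 28 mm tall; origin at its underside.
- short_rail: Bystander: plain short rail without slot, 120 by 33 by 30 mm, on the table right of the board; origin at the centre of its underside.
- slide_box: Bystander: grey box, 85 by 100 by 32 mm, on the table left of the board; origin at the centre of its underside.
- dropper: Bystander: small bottle, 32 mm diameter, 75 mm tall, right of the board; origin at its underside.
- dish: Bystander: shallow glass dish, 90 mm diameter, 16 mm tall, left of the board; origin at its underside.
- driver: Bystander: screwdriver lying on the table left of the board; origin at the underside.
Things that resemble listed ones, but are neither listed nor needed, are in the scene too. Leave any blue look-alike of the part that bears rail_center alone.

How it is judged:
By the outcome, as a careful person would: the job done as asked, in the order asked, and still so for the second after the job is handed in, with the robot touching nothing.
It also fails if it takes over 72 s, if anything falls off the work surface, if the arm or the gripper's body presses on something with over 40 N, if the wrist force passes 120 N, or if a joint passes its speed limit or range.

## Working session

There is one attempt and no reset: what is moved stays moved. The work goes in short steps, Python scripts to look and compute and a tool call to move; the robot and the scene stay as the last step left them, time stands still between calls to the robot, and variables do not carry over. Pictures are saved under pics/ and viewed, at most 10 in all, crops included, and the job is handed in when it is done.

Besides the shell and the picture viewer there is one more tool, called in YAML: its name, and indented under it one key for each argument. move_arm: Moves the arm, as the interface text tells. Its arguments: {"type":"object","properties":{"plan":{"type":"array","items":{"type":"number"}},"newtons":{"type":"number"}},"required":["plan"]}

```bash
mkdir -p pics; ls
python3 - <<'E'
from plant import ctrl,cams
import cv2,numpy as np
s=ctrl.get_state();print(s['time'],s['eef_pos'],s['tcp_rot'],s['opening'])
for n in ['top','side']:
    c=cams.read_camera(n);cv2.imwrite(f'pics/{n}0.png',cv2.resize(c['color'][:,:,::-1],(800,600),interpolation=cv2.INTER_CUBIC))
    print(n,{k:v for k,v in c.items() if k!='color'})
w=cams.read_camera('wrist');print({k:v for k,v in w.items() if k!='color'})
E
```

```text
pics
0.0 [ 0.15111546 -0.65713018  0.20805168] [ 9.93629227e-01  1.12692224e-01  3.66340729e-05 -1.19183792e-03] 1.0002358324278218
top {'fov_y': 47.641875617415366, 'cx': 250.9595745775591, 'cy': 196.23318801304285, 'origin': array([ 0.30662245, -0.00904802,  1.19754947]), 'orientation': array([ 0.07039008, -0.06022718, -0.7026631 ,  0.70546615])}
side {'fov_y': 52.94468458745098, 'cx': 259.8946802429881, 'cy': 191.53436921300136, 'origin': array([0.34549255, 0.78476908, 0.98724278]), 'orientation': array([-0.03813676,  0.34533112,  0.93083067, -0.11334139])}
{'fov_y': 63.515256826367036, 'cx': 258.566698333489, 'cy': 188.37398222124907, 'T_tool_cam': array([[-6.36676468e-04,  9.50135105e-01,  3.11837900e-01,
         7.95850700e-02],
       [ 9.99999582e-01,  4.00160901e-04,  8.22444231e-04,
         9.00946152e-04],
       [ 6.56647801e-04,  3.11838294e-01, -9.50134963e-01,
        -1.64474659e-01],
       [ 0.00000000e+00,  0.00000000e+00,  0.00000000e+00,
         1.00000000e+00]])}
```

View pics/top0.png

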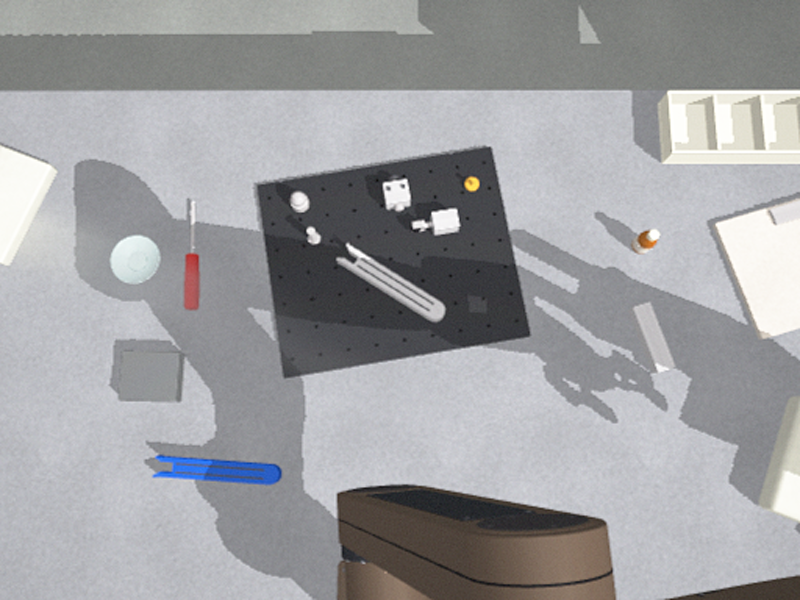

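View pics/side0.png

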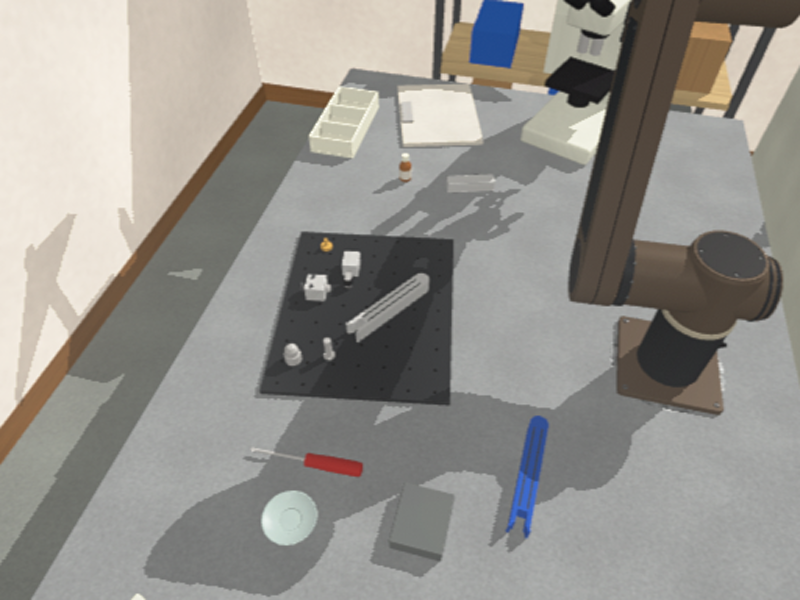

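The silver slotted rail (top view about 340,253 to 440,312 of 800x600) lies on the board and is the one meant. The blue one at (215,470) is the look-alike, and the short plain rail is at (655,338). The post is near (311,235), the stop at (397,193) and the roller at (420,225). An enlarged crop will confirm this.

```bash
cat > h.py <<'E'
import numpy as np,cv2
from scipy.spatial.transform import Rotation as R
from scipy.optimize import least_squares
from plant import ctrl,cams
class Cam:
    def __init__(s,n):
        st=ctrl.get_state();c=cams.read_camera(n);s.img=c['color'][:,:,::-1].copy()
        s.f=192/np.tan(np.radians(c['fov_y']/2));s.c=np.array([c['cx'],c['cy']])
        if n=='wrist':
            T=c['T_tool_cam'];Rt=R.from_quat(st['tcp_rot']).as_matrix()
            s.R=Rt@T[:3,:3];s.o=Rt@T[:3,3]+st['eef_pos']
        else: s.R=R.from_quat(c['orientation']).as_matrix();s.o=np.array(c['origin'])
    def proj(s,P):
        q=(np.atleast_2d(P)-s.o)@s.R
        return np.c_[s.c[0]+s.f*q[:,0]/-q[:,2],s.c[1]-s.f*q[:,1]/-q[:,2]]
    def at(s,uv,z):
        uv=np.atleast_2d(np.array(uv,float))
        d=np.c_[(uv[:,0]-s.c[0])/s.f,-(uv[:,1]-s.c[1])/s.f,-np.ones(len(uv))]@s.R.T
        return s.o+d*((z-s.o[2])/d[:,2])[:,None]
E
python3 - <<'E'
from h import *
c=Cam('top')
uv=np.array([[257,184],[490,147],[529,336],[284,377]])*.64
P=c.at(uv,.012)*1000;print(P.round(1));print([np.linalg.norm(P[i]-P[i-1]).round(1) for i in range(4)])
crop=c.img[92:244,160:345];cv2.imwrite('pics/crop1.png',cv2.resize(crop,None,fx=4,fy=3.9473684,interpolation=cv2.INTER_CUBIC)[:600])
E
```

```text
[[ 757.6  258.9   12. ]
 [ 829.8 -171.1   12. ]
 [ 476.6 -232.    12. ]
 [ 403.   196.7   12. ]]
[np.float64(360.1), np.float64(436.0), np.float64(358.4), np.float64(435.0)]
```

View pics/crop1.png

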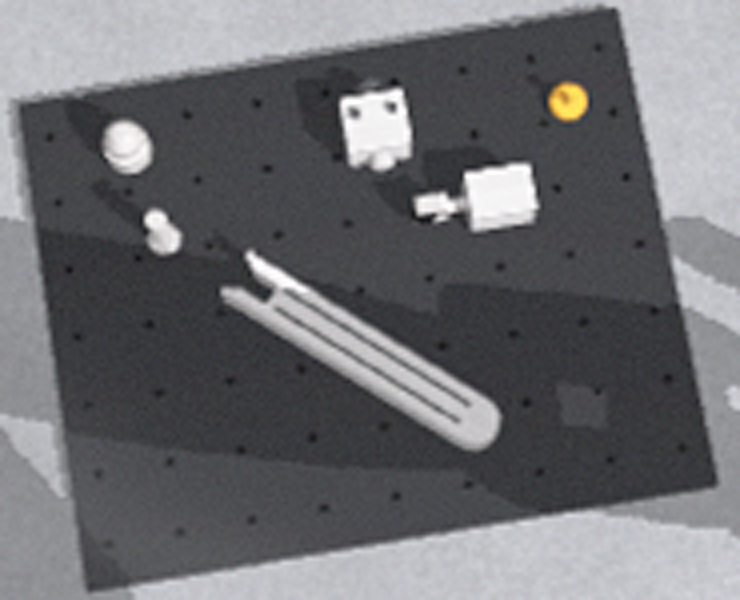

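Crop: board corners (15,100), (617,7), (718,484), (88,592). Post top at (155,217), stop (375,125), roller (435,205), housing (500,195). The rail runs from its slot prongs (250,252)/(222,290) to its nose at (500,430), silver and slotted, so it is confirmed.

```bash
cat > m1.py <<'E'
from h import *
c=Cam('top')
f=lambda p:np.array(p,float)/[4,3.947]+[160,92]
B=c.at(f([[15,100],[617,7],[718,484],[88,592]]),.012)[:,:2]*1000
M=np.array([[180,220],[180,-220],[-180,-220],[-180,220]])
cen=B.mean(0);a=(B-cen);th=np.arctan2((M[:,0]*a[:,1]-M[:,1]*a[:,0]).sum(),(M*a).sum())
Rb=np.array([[np.cos(th),-np.sin(th)],[np.sin(th),np.cos(th)]])
print('cen',cen,'th',np.degrees(th),'res',(a-M@Rb.T).round(1).tolist())
W=lambda p:cen+Rb@np.array(p,float)
print('post',W([60,130]),'seen top',c.at(f([155,217]),.062)*1000,'base',c.at(f([168,243]),.012)*1000)
print('stop',W([90.5,-30]),'roller',W([45.5,-53.5]))
P=c.at(f([[250,252],[222,288],[465,412],[288,299],[503,432]]),.042)[:,:2]*1000
print('rail',P.round(1).tolist())
d=P[2]-P[3];print('dir',np.degrees(np.arctan2(d[1],d[0])), 'len',np.linalg.norm(P[4]-(P[0]+P[1])/2), 'w',np.linalg.norm(P[0]-P[1]),'objective',c.at(f([128,155]),.012)*1000)
E
python3 m1.py
```

```text
cen [617.11795656  12.35370467] th 9.888712001414763 res [[2.3, 1.0], [-1.5, 0.4], [0.2, 0.7], [-1.0, -2.2]]
post [653.90099499 150.72641905] seen top [[654.96177731 150.5983795   62.        ]] base [[650.93187222 147.88177779  12.        ]]
stop [711.42546481  -1.65857159] roller [671.12979467 -32.53751211]
rail [[635.8, 87.2], [609.8, 106.0], [522.6, -60.1], [602.0, 60.6], [508.8, -85.6]]
dir -123.3589226713828 len 214.93340427865485 w 32.01678779751942 objective [[716.95970429 178.24178574  12.        ]]
```

move_arm:
  plan: [24.4,39,0,0,0,2.6,85,24.4,39,0,0,0,2.6,85,24.4,39,0,0,0,2.6,85,24.4,39,0,0,0,2.6,85,24.4,39,0,0,0,2.6,85,24.4,39,0,0,0,2.6,85,24.4,39,0,0,0,2.6,85,24.4,39,0,0,0,2.6,85,24.4,39,0,0,0,2.6,85,24.4,39,0,0,0,2.6,85,24.4,39,0,0,0,2.6,85,24.4,39,0,0,0,2.6,85]
  newtons: 30

```text
time: 1.45
eef_pos: [0.4446, -0.1881, 0.2097]
tcp_rot: [0.926, 0.376, 0.0, 0.0]
contact_force: [0.4, -1.9, 1.3]
opening: 0.997
finger_force: 0.0
```

move_arm:
  plan: [24.4,39,0,0,0,2.6,85,24.4,39,0,0,0,2.6,85,24.4,39,0,0,0,2.6,85,24.4,39,0,0,0,2.6,85,24.4,39,0,0,0,2.6,85,0,0,0,0,0,0,85,0,0,0,0,0,0,85]

```text
time: 2.15
eef_pos: [0.5659, 0.006, 0.209]
tcp_rot: [0.878, 0.479, -0.001, -0.0]
contact_force: [-0.1, -0.3, -0.0]
opening: 1.0
finger_force: 0.0
```

Run:
```python
from h import *
c=Cam('wrist');s=ctrl.get_state();print(s['time'],s['eef_pos'],R.from_quat(s['tcp_rot']).as_matrix().round(3).tolist(),s['contact_force'])
cv2.imwrite('pics/w1.png',cv2.resize(c.img,(800,600),interpolation=cv2.INTER_CUBIC))
print(c.proj([[.654,.1507,.062],[.654,.1507,.012],[.6228,.0966,.042],[.509,-.0856,.042]])*800/512)
```

```text
2.2 [0.56562021 0.0050962  0.20911715] [[0.542, 0.84, -0.001], [0.84, -0.542, -0.0], [-0.001, -0.001, -1.0]] [-0.18721118  0.21125184 -0.24146257]
[[396.30875193 -36.56470469]
 [397.6640487  -10.6583174 ]
 [402.19507655  88.90140143]
 [406.37094716 390.81266983]]
```

View pics/w1.png

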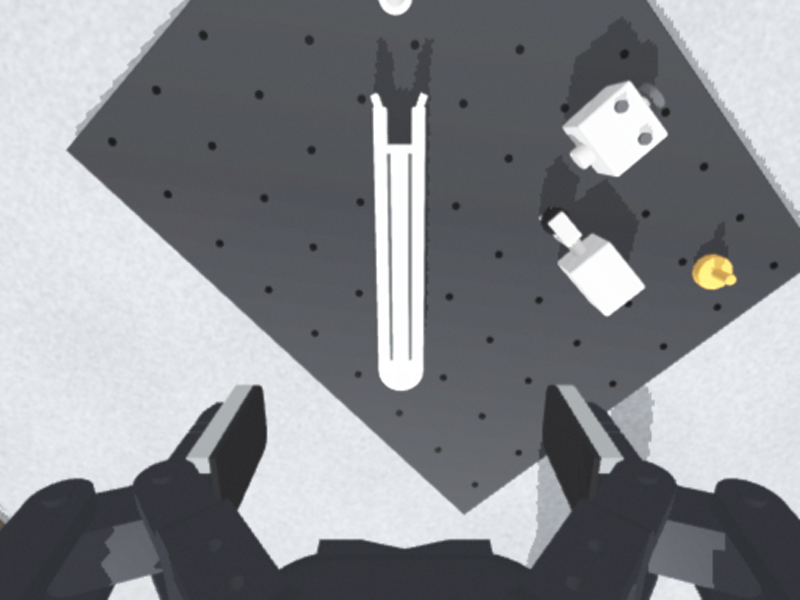

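Wrist view: rail upright in the picture, prong tips at (376,95) and (423,95), nose tip at (401,390), post foot at about (396,5). The stop and roller are clear to the right.

Run:
```python
from h import *
c=Cam('wrist')
P=c.at(np.array([[376,95],[423,95],[401,390],[378,150],[424,150],[379,360],[423,360]])*.64,.042)[:,:2]*1000
print(P.round(1).tolist())
t=(P[0]+P[1])/2;a=P[2]-t;print('len',np.linalg.norm(a),'ang',np.degrees(np.arctan2(a[1],a[0])))
a=(P[5]+P[6]-P[3]-P[4]);print('ang',np.degrees(np.arctan2(a[1],a[0])),'center',(t+P[2])/2)
print('post top edge bottom',c.at(np.array([396,15])*.64,.062)*1000)
```

```text
[[606.8, 101.6], [631.8, 85.4], [505.5, -83.6], [589.2, 73.2], [614.6, 56.8], [505.4, -53.3], [533.2, -71.2]]
len 210.56741231110516 ang -122.7271878675407
ang -122.98668461833691 center [562.38383229   4.96884243]
post top edge bottom [[640.03620774 128.6478076   62.        ]]
```

move_arm:
  plan: [5,10,-30,0,0,0,60,5.4,11,-30,0,0,0,60,0,0,-32,0,0,0,60,0,0,-32,0,0,0,60,0,0,-30,0,0,0,60,0,0,-25,0,0,0,60,0,0,-12,0,0,0,60,0,0,0,0,0,0,60]

```text
time: 3.05
eef_pos: [0.5746, 0.0252, 0.0167]
tcp_rot: [0.879, 0.477, -0.002, -0.001]
contact_force: [-0.6, -0.2, 0.6]
opening: 0.7
finger_force: 0.0
```

move_arm:
  plan: [0,0,0,0,0,0,25,0,0,0,0,0,0,25,0,0,0,0,0,0,25,0,0,0,0,0,0,25,0,0,0,0,0,0,25,0,0,0,0,0,0,25]
  newtons: 30

```text
time: 3.65
eef_pos: [0.5776, 0.026, 0.0201]
tcp_rot: [0.878, 0.478, 0.001, 0.001]
contact_force: [0.1, -1.4, 6.1]
opening: 0.292
finger_force: 3.0
```

Run:
```python
from h import *
c=Cam('wrist');s=ctrl.get_state();print(s['time'],s['eef_pos'],s['contact_force'],s['wrist_torque'],s['opening'],s['finger_force'])
cv2.imwrite('pics/w2.png',cv2.resize(c.img,(800,600),interpolation=cv2.INTER_CUBIC))
```

```text
3.7 [0.57759687 0.02597067 0.02006394] [-1.1170595  -0.51521652  6.8283036 ] [-0.0577239   0.22975098  0.02661013] 0.2926422841322803 3.0589417547344055
```

View pics/w2.png

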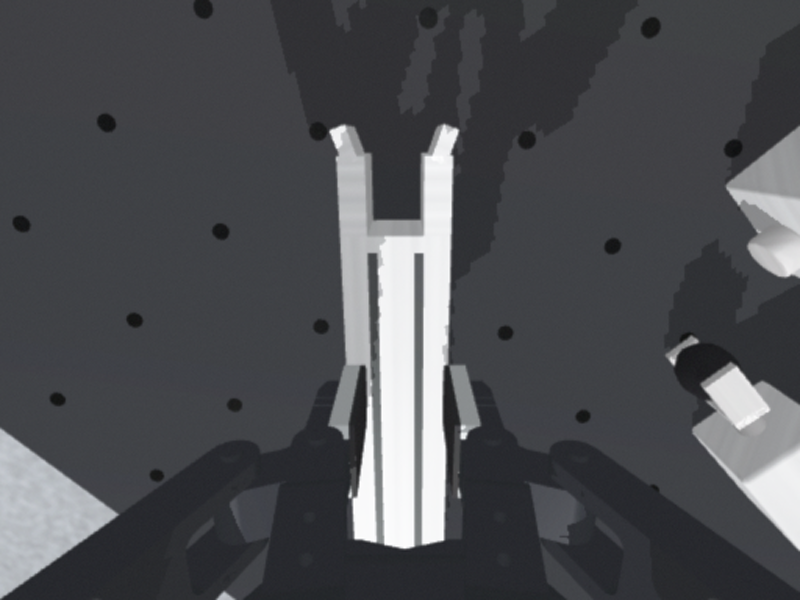

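The fingers straddle the rail: prong tips at (340,130) and (450,130), slot bottom at y≈228, pads at (358,430) and (455,430). The opening stopped at the commanded 25 mm with only 3 N, so I will close further to check the grip.

move_arm:
  plan: [0,0,0,0,0,0,10,0,0,0,0,0,0,10,0,0,0,0,0,0,10]

```text
time: 4.0
eef_pos: [0.5775, 0.0265, 0.0204]
tcp_rot: [0.878, 0.478, 0.001, 0.0]
contact_force: [-1.7, 0.4, 8.0]
opening: 0.115
finger_force: 4.3
```

Run:
```python
from h import *
c=Cam('wrist');s=ctrl.get_state();print(s['time'],s['eef_pos'],s['contact_force'],s['wrist_torque'],s['opening'],s['finger_force'])
t=Cam('top');cv2.imwrite('pics/w3.png',np.vstack([cv2.resize(c.img[180:372,100:356],(640,480),interpolation=cv2.INTER_CUBIC)]))
```

```text
4.05 [0.57742366 0.02643559 0.02043508] [-1.94510501  0.57475251  8.89557344] [ 0.18838834  0.40495299 -0.02377901] 0.12191772874934 4.276434034109116
```

View pics/w3.png

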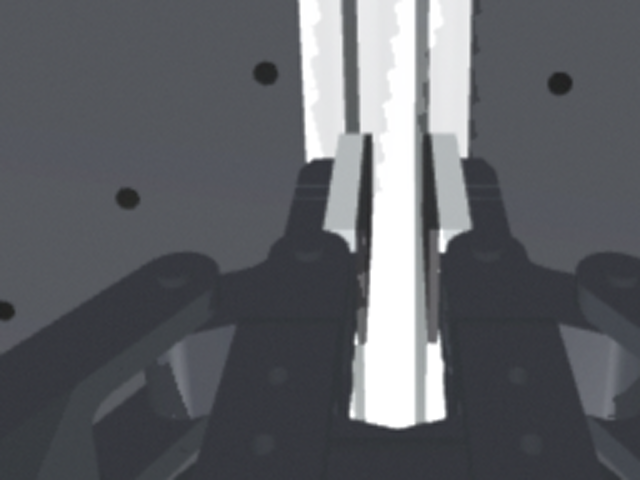

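My first guess at the tips was wrong. The pads sit on top of the rail at TCP z=20 mm, so the fingertips lie about 22 mm behind the reported TCP. I'll lift, open, go lower and close again.

move_arm:
  plan: [0,0,15,0,0,0,10,0,0,10,0,0,0,60,0,0,0,0,0,0,60,0,0,0,0,0,0,60,0,0,0,0,0,0,60,0,0,0,0,0,0,60,0,0,-15,0,0,0,60,0,0,-15,0,0,0,60,0,0,-10,0,0,0,60,0,0,-6,0,0,0,60,0,0,0,0,0,0,60]

```text
time: 5.2
eef_pos: [0.5751, 0.0263, -0.0045]
tcp_rot: [0.878, 0.478, -0.001, -0.001]
contact_force: [0.2, -0.2, 0.1]
opening: 0.705
finger_force: 0.0
```

move_arm:
  plan: [0,0,0,0,0,0,20,0,0,0,0,0,0,20,0,0,0,0,0,0,20,0,0,0,0,0,0,20,0,0,0,0,0,0,20,0,0,0,0,0,0,20]
  newtons: 30

```text
time: 5.8
eef_pos: [0.577, 0.0262, -0.0019]
tcp_rot: [0.878, 0.478, 0.001, 0.0]
contact_force: [-0.7, 0.1, 2.9]
opening: 0.382
finger_force: 31.8
```

move_arm:
  plan: [0,0,1,0,0,0,20,3,6,0,0,0,0,20,4,7,0,0,0,0,20,4,7,0,0,0,0,20,4,7,0,0,0,0,20,4,7,0,0,0,0,20,3,5.3,0,0,0,0,20,0,0,0,0,0,0,20,0,0,0,0,0,0,20]

```text
time: 6.7
eef_pos: [0.5984, 0.066, -0.0018]
tcp_rot: [0.878, 0.478, 0.0, -0.0]
contact_force: [0.7, 0.7, -2.0]
opening: 0.381
finger_force: 31.3
```

Run:
```python
from h import *
c=Cam('wrist');s=ctrl.get_state();print(s['time'],s['eef_pos'],s['contact_force'],s['wrist_torque'],s['opening'],s['finger_force'])
cv2.imwrite('pics/w4.png',cv2.resize(c.img,(800,600),interpolation=cv2.INTER_CUBIC))
```

```text
6.75 [ 0.59822161  0.06578384 -0.00180855] [ 0.66730868  0.96133392 -1.85228716] [ 0.10409012 -0.07845515  0.00559678] 0.3749404220771853 31.253725290298462
```

View pics/w4.png

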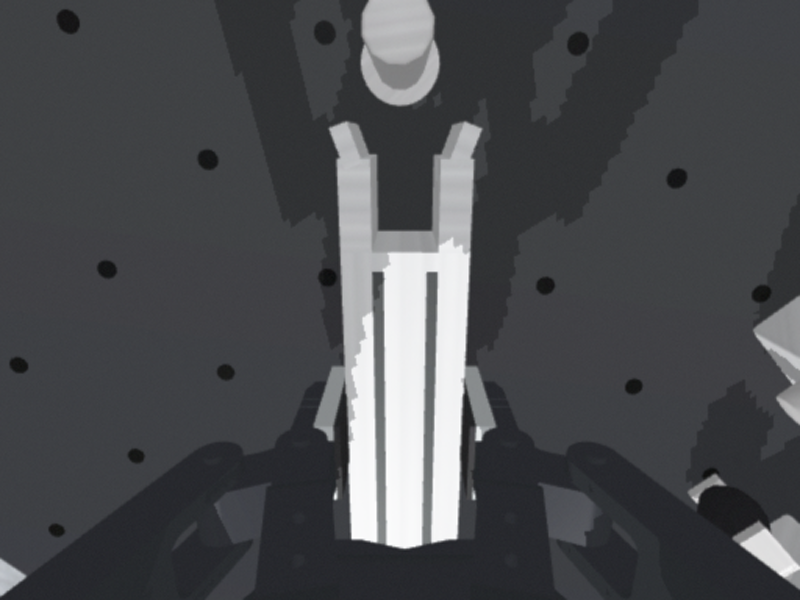

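Post top centred at (398,28), its foot at (400,63); slot walls at (376,200) and (436,200), prong tips at (345,125) and (467,125).

Run:
```python
from h import *
c=Cam('wrist');s=ctrl.get_state();Rt=R.from_quat(s['tcp_rot']).as_matrix()
def t(uv,z): return (((c.at(np.array(uv)*.64,z)-s['eef_pos'])@Rt)*1000).round(1)[:,:2].tolist()
print('top',t([[398,28]],.062),'foot',t([[400,65]],.013))
print('rail slot walls',t([[376,180],[436,180],[375,230],[437,230]],.042),'outer',t([[339,180],[473,180],[342,260],[471,260]],.042),'tips',t([[345,123],[468,123]],.042))
```

```text
top [[98.1, -0.7]] foot [[98.1, -0.8]]
rail slot walls [[68.9, -6.4], [68.9, 8.2], [56.7, -6.9], [56.7, 8.7]] outer [[68.9, -15.4], [68.9, 17.2], [48.9, -15.5], [48.9, 17.5]] tips [[82.0, -13.5], [82.0, 15.4]]
```

move_arm:
  plan: [-1.4,0.9,-0.6,0,0,0,20,2.7,4.2,0,0,0,0,20,2.7,4.2,0,0,0,0,20,2.7,4.2,0,0,0,0,20,2.7,4.2,0,0,0,0,20,2.7,4.2,0,0,0,0,20,2.2,3.4,0,0,0,0,20,1.1,1.7,0,0,0,0,20,0,0,0,0,0,0,20]

```text
time: 7.7
eef_pos: [0.6143, 0.0929, -0.0019]
tcp_rot: [0.878, 0.478, 0.001, 0.0]
contact_force: [-0.3, -1.2, 2.3]
opening: 0.381
finger_force: 31.8
```

move_arm:
  plan: [1.1,1.7,0.3,0,0,0,20,1.1,1.7,0,0,0,0,20,1.1,1.7,0,0,0,0,20,0,0,0,0,0,0,20]

```text
time: 8.1
eef_pos: [0.6172, 0.0978, -0.0018]
tcp_rot: [0.878, 0.478, 0.0, -0.0]
contact_force: [-1.2, -1.3, 3.2]
opening: 0.379
finger_force: 31.9
```

move_arm:
  plan: [1.1,1.7,0,0,0,0,20,0,0,0,0,0,0,20]

```text
time: 8.3
eef_pos: [0.6183, 0.0995, -0.0019]
tcp_rot: [0.878, 0.478, 0.0, -0.0]
contact_force: [-1.7, -2.3, 3.0]
opening: 0.384
finger_force: 31.9
```

move_arm:
  plan: [0.8,1.3,0.4,0,0,0,20,0,0,0,0,0,0,20]

```text
time: 8.5
eef_pos: [0.6189, 0.1009, -0.0018]
tcp_rot: [0.878, 0.478, 0.0, -0.0]
contact_force: [-0.2, -1.5, 0.2]
opening: 0.38
finger_force: 31.6
```

move_arm:
  plan: [0.8,1.3,0,0,0,0,20,0,0,0,0,0,0,20]

```text
time: 8.7
eef_pos: [0.619, 0.1011, -0.0018]
tcp_rot: [0.878, 0.478, -0.001, 0.0]
contact_force: [-2.6, -4.4, 2.2]
opening: 0.378
finger_force: 31.8
```

move_arm:
  plan: [0.6,0.9,0,0,0,0,20,0,0,0,0,0,0,20]

```text
time: 8.9
eef_pos: [0.6189, 0.1011, -0.0018]
tcp_rot: [0.878, 0.478, -0.003, 0.0]
contact_force: [-5.0, -8.1, 3.4]
opening: 0.38
finger_force: 32.0
```

Run:
```python
from h import *
c=Cam('wrist');s=ctrl.get_state();print(s['time'],s['eef_pos'],s['contact_force'],s['wrist_torque'],s['opening'],s['finger_force'])
cv2.imwrite('pics/w5.png',cv2.resize(c.img,(800,600),interpolation=cv2.INTER_CUBIC))
```

```text
8.95 [ 0.61895195  0.1010842  -0.00181084] [-5.41848737 -7.50660548  3.50855671] [-1.06482952  0.53856597 -0.07968707] 0.37853833636875317 31.987380981445312
```

View pics/w5.png

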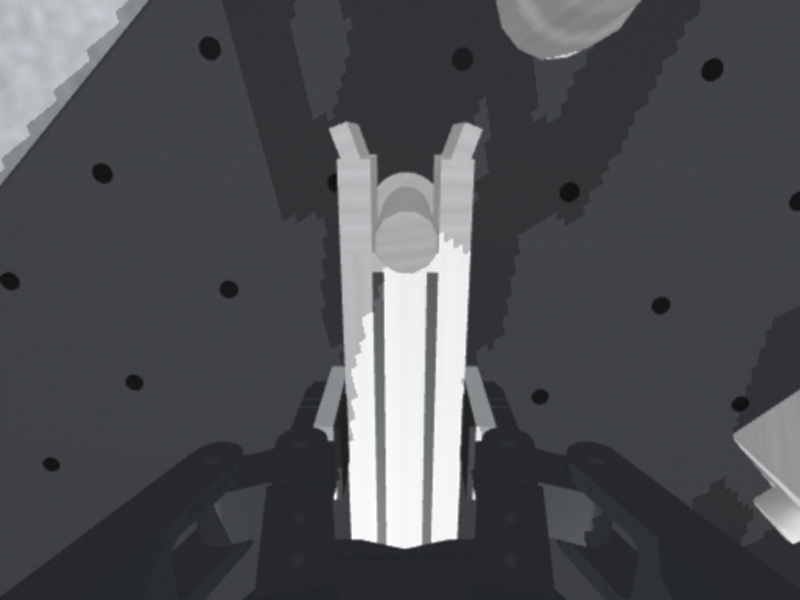

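The post sits at the slot's bottom (centre 405,240) and the push reads about 9 N, so the rail is fully on. Next: relax, release, lift, shut the fingers and move to the robot's side of the rail near the stop's radius.

move_arm:
  plan: [-1.6,-2.5,0,0,0,0,20,0,0,0,0,0,0,45,0,0,0,0,0,0,60,0,0,0,0,0,0,60,0,0,0,0,0,0,60,0,0,30,0,0,0,60,0,0,32,0,0,0,60,0,0,0,0,0,0,60,-22.5,-14.5,0,0,0,0,0,-22.5,-14.5,0,0,0,0,0,-22.5,-14.5,0,0,0,0,0,-22,-14.5,0,0,0,0,0]

```text
time: 10.15
eef_pos: [0.5279, 0.042, 0.0598]
tcp_rot: [0.878, 0.478, -0.0, -0.0]
contact_force: [-0.4, -1.6, -0.3]
opening: 0.018
finger_force: 0.0
```

move_arm:
  plan: [0,0,0,0,0,0,0,0,0,0,0,0,0,0,0,0,0,0,0,0,0,0,0,0,0,0,0,0]

```text
time: 10.55
eef_pos: [0.5302, 0.0426, 0.0607]
tcp_rot: [0.878, 0.478, 0.0, 0.0]
contact_force: [0.1, 0.5, -0.1]
opening: 0.001
finger_force: 0.0
```

Run:
```python
from h import *
c=Cam('wrist');s=ctrl.get_state();print(s['time'],s['eef_pos'],s['tcp_rot'],s['contact_force'],s['wrist_torque'],s['opening'],s['finger_force'])
cv2.imwrite('pics/w6.png',cv2.resize(c.img,(800,600),interpolation=cv2.INTER_CUBIC))
```

```text
10.6 [0.530016   0.04260204 0.06061106] [8.78096294e-01 4.78483893e-01 2.24392062e-04 1.11659520e-04] [-0.05708731  0.56452053  0.39587216] [0.01778077 0.00090312 0.01972798] 0.0006395903477066828 0.0
```

View pics/w6.png

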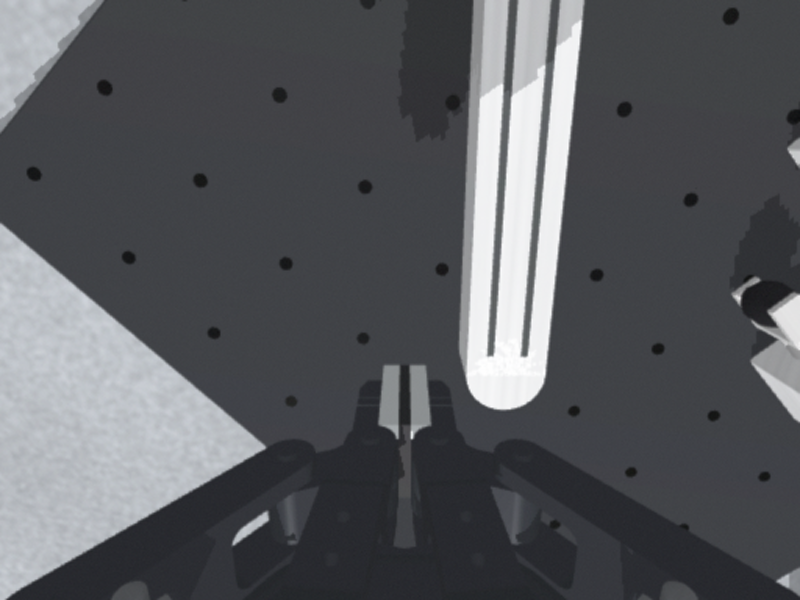

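Rail unmoved by the release: nose tip at (505,409), left edge at (465,340). The shut fingers at (405,400) are clear on its robot side. Now I'll work out the arc about the post.

```bash
cat > arc.py <<'E'
from h import *
import sys
post=np.array([652.8,150.5])
def arc(p,steps):
    p=np.array(p,float);out=[]
    for a in steps:
        t=np.radians(a);q=post+np.array([[np.cos(t),-np.sin(t)],[np.sin(t),np.cos(t)]])@(p-post)
        out.append([*(q-p).round(1),a]);p=p+out[-1][:2]
    print(out,p,'lever',np.linalg.norm(p-post))
E
python3 - <<'E'
from arc import *
c=Cam('wrist')
P=c.at(np.array([[505,409]])*.64,.042)*1000;print('nose tip',P,'post dist',np.linalg.norm(P[0,:2]-post))
s=ctrl.get_state();p=s['eef_pos'][:2]*1000+[8.4,-5.4];arc(p,[2.5]*12)
E
```

```text
nose tip [[548.97811     -8.77687103  42.        ]] post dist 190.12655387946614
[[np.float64(5.1), np.float64(-4.9), 2.5], [np.float64(5.3), np.float64(-4.7), 2.5], [np.float64(5.5), np.float64(-4.4), 2.5], [np.float64(5.6), np.float64(-4.2), 2.5], [np.float64(5.8), np.float64(-3.9), 2.5], [np.float64(6.0), np.float64(-3.7), 2.5], [np.float64(6.1), np.float64(-3.4), 2.5], [np.float64(6.3), np.float64(-3.1), 2.5], [np.float64(6.4), np.float64(-2.9), 2.5], [np.float64(6.5), np.float64(-2.6), 2.5], [np.float64(6.6), np.float64(-2.3), 2.5], [np.float64(6.7), np.float64(-2.0), 2.5]] [610.1622907   -4.91766705] lever 161.16024784385377
```

move_arm:
  plan: [0,0,-25,0,0,0,0,0,0,-25,0,0,0,0,0,0,-12.5,0,0,0,0,0,0,0,0,0,0,0,4.2,-2.7,0,0,0,0,0,4.2,-2.7,0,0,0,0,0,0,0,0,0,0,0,0]

```text
time: 11.35
eef_pos: [0.5398, 0.0363, -0.0003]
tcp_rot: [0.878, 0.478, 0.002, 0.001]
contact_force: [-0.8, 0.2, 0.1]
opening: -0.001
finger_force: 0.0
```

move_arm:
  plan: [4.1,-3.9,0,0,0,2,0,4.2,-3.8,0,0,0,2,0,4.4,-3.6,0,0,0,2,0,4.5,-3.4,0,0,0,2,0,4.6,-3.2,0,0,0,2,0,4.8,-3,0,0,0,2,0]

```text
time: 11.95
eef_pos: [0.5643, 0.0159, -0.0012]
tcp_rot: [0.823, 0.568, -0.0, -0.0]
contact_force: [-1.6, 0.5, 2.1]
opening: -0.001
finger_force: 1.1
```

```bash
cat > st.py <<'E'
from arc import *
s=ctrl.get_state();p=s['eef_pos'][:2]*1000;Rt=R.from_quat(s['tcp_rot']).as_matrix();r=p-post
x=Rt[:2,0];y=Rt[:2,1];yaw=np.degrees(np.arctan2(x[1],x[0]))
F=s['contact_force'];print('t',round(s['time'],2),'p',p.round(1),'z',round(s['eef_pos'][2]*1000,1),'yaw',yaw.round(2),'behind in-line',round(99.9-yaw,1),'along',-(r@x).round(1),'perp',(r@y).round(1),'F along,push',(F[:2]@x).round(1),-(F[:2]@y).round(1),'Fz',F[2].round(1))
E
python3 - <<'E'
from st import *
arc(p,[2]*8)
E
```

```text
t 11.95 p [564.3  15.9] z -1.2 yaw 69.21 behind in-line 30.7 along 157.3 perp -35.0 F along,push -0.1 1.7 Fz 2.1
[[np.float64(4.8), np.float64(-3.0), 2], [np.float64(4.9), np.float64(-2.8), 2], [np.float64(4.9), np.float64(-2.7), 2], [np.float64(5.0), np.float64(-2.5), 2], [np.float64(5.1), np.float64(-2.3), 2], [np.float64(5.2), np.float64(-2.1), 2], [np.float64(5.3), np.float64(-2.0), 2], [np.float64(5.3), np.float64(-1.8), 2]] [604.78135951  -3.32595298] lever 161.14655952323497
```

move_arm:
  plan: [4.8,-3,0,0,0,2,0,4.9,-2.8,0,0,0,2,0,4.9,-2.7,0,0,0,2,0,5,-2.5,0,0,0,2,0,5.1,-2.3,0,0,0,2,0,5.2,-2.1,0,0,0,2,0,5.3,-2,0,0,0,2,0,0,0,0,0,0,0,0]

```text
time: 12.75
eef_pos: [0.6005, -0.0019, -0.001]
tcp_rot: [0.748, 0.663, 0.001, 0.001]
contact_force: [1.1, 0.5, 0.4]
opening: 0.0
finger_force: 0.0
```

Run:
```python
from st import *
arc(p,[1]*10)
cv2.imwrite('pics/w7.png',cv2.resize(Cam('wrist').img,(800,600),interpolation=cv2.INTER_CUBIC))
```

```text
t 12.75 p [600.5  -1.9] z -1.0 yaw 83.12 behind in-line 16.8 along 157.5 perp -33.7 F along,push 0.6 -1.0 Fz 0.4
[[np.float64(2.7), np.float64(-0.9), 1], [np.float64(2.7), np.float64(-0.8), 1], [np.float64(2.7), np.float64(-0.8), 1], [np.float64(2.7), np.float64(-0.7), 1], [np.float64(2.7), np.float64(-0.7), 1], [np.float64(2.7), np.float64(-0.7), 1], [np.float64(2.7), np.float64(-0.6), 1], [np.float64(2.8), np.float64(-0.6), 1], [np.float64(2.8), np.float64(-0.5), 1], [np.float64(2.8), np.float64(-0.5), 1]] [627.80873377  -8.65496013] lever 161.10513561904833
```

move_arm:
  plan: [2.7,-0.9,0,0,0,1,0,2.7,-0.8,0,0,0,1,0,2.7,-0.8,0,0,0,1,0,1.4,-0.4,0,0,0,0.5,0,1.4,-0.4,0,0,0,0.5,0]

```text
time: 13.3
eef_pos: [0.6103, -0.0047, -0.002]
tcp_rot: [0.724, 0.689, -0.0, -0.0]
contact_force: [-2.0, -0.3, 1.4]
opening: 0.002
finger_force: 1.1
```

move_arm:
  plan: [1.4,-0.4,0,0,0,0.5,0,1.4,-0.3,0,0,0,0.5,0,1.4,-0.3,0,0,0,0.5,0,1.4,-0.3,0,0,0,0.5,0]

```text
time: 13.7
eef_pos: [0.615, -0.0059, -0.0021]
tcp_rot: [0.712, 0.702, -0.001, -0.001]
contact_force: [-6.1, 0.6, 5.3]
opening: -0.0
finger_force: 3.6
```

```bash
python3 st.py
```

```text
t 13.7 p [615.   -5.9] z -2.1 yaw 89.19 behind in-line 10.7 along 156.9 perp -35.5 F along,push 0.5 6.1 Fz 5.3
```

move_arm:
  plan: [1.4,-0.3,1.5,0,0,0.5,0,1.4,-0.3,0,0,0,0.5,0,1.4,-0.3,0,0,0,0.5,0]

```text
time: 14.0
eef_pos: [0.6174, -0.0061, -0.0018]
tcp_rot: [0.703, 0.711, -0.002, -0.003]
contact_force: [-5.6, 1.4, 2.1]
opening: -0.003
finger_force: 3.4
```

move_arm:
  plan: [1.4,-0.3,0,0,0,0.5,0,1.4,-0.3,0,0,0,0.5,0]

```text
time: 14.2
eef_pos: [0.6199, -0.0062, -0.0019]
tcp_rot: [0.697, 0.717, -0.002, -0.004]
contact_force: [-6.8, 2.5, 2.8]
opening: -0.0
finger_force: 3.6
```

```bash
python3 st.py
```

```text
t 14.2 p [619.9  -6.2] z -1.9 yaw 91.68 behind in-line 8.2 along 155.7 perp -37.5 F along,push 2.7 6.8 Fz 2.8
```

move_arm:
  plan: [1.5,0.1,0.3,0,0,0,0,1.5,0.1,0,0,0,0,0,1.5,0,0,0,0,0,0,1.5,0,0,0,0,0,0]

```text
time: 14.6
eef_pos: [0.6261, -0.0062, -0.0016]
tcp_rot: [0.697, 0.717, -0.002, -0.003]
contact_force: [-5.1, 1.3, 0.7]
opening: 0.004
finger_force: 3.0
```

```bash
python3 st.py
```

```text
t 14.6 p [626.1  -6.2] z -1.6 yaw 91.69 behind in-line 8.2 along 155.8 perp -31.3 F along,push 1.4 5.0 Fz 0.7
```

move_arm:
  plan: [1.5,0,0,0,0,0,0,1.5,0,0,0,0,0,0]

```text
time: 14.8
eef_pos: [0.6297, -0.0064, -0.0016]
tcp_rot: [0.697, 0.717, -0.001, -0.002]
contact_force: [-3.7, 1.9, -0.7]
opening: -0.006
finger_force: 2.0
```

```bash
python3 st.py
```

```text
t 14.8 p [629.7  -6.4] z -1.6 yaw 91.68 behind in-line 8.2 along 156.2 perp -27.6 F along,push 2.0 3.6 Fz -0.7
```

move_arm:
  plan: [1,0,0,0,0,0.5,0,1,0,0,0,0,0.5,0,1,0,0,0,0,0.5,0]

```text
time: 15.1
eef_pos: [0.6339, -0.007, -0.0011]
tcp_rot: [0.687, 0.727, -0.001, -0.001]
contact_force: [-2.8, 2.2, -1.3]
opening: -0.004
finger_force: 1.3
```

```bash
python3 st.py
```

```text
t 15.1 p [633.9  -7. ] z -1.1 yaw 93.19 behind in-line 6.7 along 156.2 perp -27.6 F along,push 2.4 2.7 Fz -1.3
```

move_arm:
  plan: [1,0,0,0,0,0.5,0,1,0,0,0,0,0.5,0,1,0,0,0,0,0.5,0]

```text
time: 15.4
eef_pos: [0.6401, -0.008, 0.0012]
tcp_rot: [0.678, 0.735, 0.001, 0.002]
contact_force: [-0.1, -0.2, -0.2]
opening: 0.004
finger_force: 0.0
```

```bash
python3 st.py
```

```text
t 15.4 p [640.1  -8. ] z 1.2 yaw 94.66 behind in-line 5.2 along 156.9 perp -25.6 F along,push -0.2 0.1 Fz -0.2
```

The push force dropped to zero, so the nose has passed the roller. I'll follow gently until the tool meets the rail on the screw.

move_arm:
  plan: [1.5,-0.2,-1,0,0,1,0,1.5,-0.1,-0.5,0,0,1,0,1.5,0,0,0,0,1,0,1.5,0,0,0,0,1,0,0,0,0,0,0,0,0]

```text
time: 15.9
eef_pos: [0.6443, -0.0077, -0.0016]
tcp_rot: [0.652, 0.759, 0.0, 0.0]
contact_force: [0.7, -0.8, 0.4]
opening: 0.004
finger_force: 0.0
```

```bash
python3 st.py
```

```text
t 15.9 p [644.3  -7.7] z -1.6 yaw 98.67 behind in-line 1.2 along 155.1 perp -32.3 F along,push -0.9 -0.6 Fz 0.4
```

move_arm:
  plan: [1.5,0.2,0,0,0,0.5,0,1.5,0.2,0,0,0,0.5,0,0,0,0,0,0,0,0]

```text
time: 16.2
eef_pos: [0.6472, -0.0072, -0.0016]
tcp_rot: [0.645, 0.764, 0.0, 0.0]
contact_force: [0.1, -0.6, 0.2]
opening: -0.001
finger_force: 0.0
```

```bash
python3 st.py
```

```text
t 16.2 p [647.2  -7.2] z -1.6 yaw 99.65 behind in-line 0.2 along 154.6 perp -32.0 F along,push -0.7 -0.0 Fz 0.2
```

move_arm:
  plan: [1.5,-0.8,0,0,0,0,0,1.5,-0.8,0,0,0,0,0,0,0,0,0,0,0,0]

```text
time: 16.5
eef_pos: [0.6502, -0.009, -0.0016]
tcp_rot: [0.645, 0.764, 0.0, 0.0]
contact_force: [-0.3, -1.1, -0.7]
opening: 0.002
finger_force: 0.0
```

```bash
python3 st.py
```

```text
t 16.5 p [650.2  -9. ] z -1.6 yaw 99.63 behind in-line 0.3 along 156.8 perp -29.2 F along,push -1.0 0.5 Fz -0.7
```

move_arm:
  plan: [1.5,0.2,0,0,0,0,0,1.5,0.2,0,0,0,0,0,0,0,0,0,0,0,0]

```text
time: 16.8
eef_pos: [0.6522, -0.0085, -0.0018]
tcp_rot: [0.645, 0.764, -0.001, -0.001]
contact_force: [-2.8, -0.3, 1.8]
opening: 0.0
finger_force: 1.6
```

```bash
python3 st.py
```

```text
t 16.8 p [652.2  -8.5] z -1.8 yaw 99.66 behind in-line 0.2 along 156.7 perp -27.2 F along,push 0.2 2.8 Fz 1.8
```

move_arm:
  plan: [0.8,0.1,0,0,0,0,0,0.8,0.1,0,0,0,0,0,0,0,0,0,0,0,0]

```text
time: 17.1
eef_pos: [0.6523, -0.0085, -0.0018]
tcp_rot: [0.645, 0.764, -0.002, -0.002]
contact_force: [-8.2, -1.0, 5.3]
opening: 0.002
finger_force: 4.2
```

```bash
python3 st.py
```

```text
t 17.1 p [652.3  -8.5] z -1.8 yaw 99.68 behind in-line 0.2 along 156.7 perp -27.3 F along,push 0.4 8.2 Fz 5.3
```

move_arm:
  plan: [0.5,0.1,0.5,0,0,0,0,0.4,0.1,0,0,0,0,0,0,0,0,0,0,0,0]

```text
time: 17.4
eef_pos: [0.6523, -0.0085, -0.0017]
tcp_rot: [0.645, 0.764, -0.003, -0.003]
contact_force: [-8.8, -3.3, 5.5]
opening: -0.001
finger_force: 5.0
```

```bash
python3 st.py
```

```text
t 17.4 p [652.3  -8.5] z -1.7 yaw 99.69 behind in-line 0.2 along 156.6 perp -27.3 F along,push -1.8 9.2 Fz 5.5
```

move_arm:
  plan: [0.7,0.1,0,0,0,0,0,0,0,0,0,0,0,0]

```text
time: 17.6
eef_pos: [0.6523, -0.0085, -0.0017]
tcp_rot: [0.645, 0.764, -0.004, -0.004]
contact_force: [-11.3, -2.5, 7.9]
opening: -0.001
finger_force: 6.0
```

```bash
python3 st.py
```

```text
t 17.6 p [652.3  -8.5] z -1.7 yaw 99.7 behind in-line 0.2 along 156.6 perp -27.3 F along,push -0.6 11.6 Fz 7.9
```

Now at 11.6 N. Hold for over a second, then back off and check.

move_arm:
  plan: [0,0,0,0,0,0,0,0,0,0,0,0,0,0,0,0,0,0,0,0,0,0,0,0,0,0,0,0,0,0,0,0,0,0,0,0,0,0,0,0,0,0]

```text
time: 18.2
eef_pos: [0.6523, -0.0085, -0.0017]
tcp_rot: [0.645, 0.764, -0.004, -0.004]
contact_force: [-11.0, -2.5, 5.8]
opening: -0.002
finger_force: 6.0
```

```bash
python3 st.py
```

```text
t 18.2 p [652.3  -8.5] z -1.7 yaw 99.7 behind in-line 0.2 along 156.6 perp -27.3 F along,push -0.6 11.3 Fz 5.8
```

move_arm:
  plan: [0,0,0,0,0,0,0,0,0,0,0,0,0,0,0,0,0,0,0,0,0,0,0,0,0,0,0,0,0,0,0,0,0,0,0,0,0,0,0,0,0,0]

```text
time: 18.8
eef_pos: [0.6522, -0.0085, -0.0017]
tcp_rot: [0.645, 0.764, -0.004, -0.004]
contact_force: [-11.7, -2.8, 6.4]
opening: -0.004
finger_force: 6.0
```

```bash
python3 st.py
```

```text
t 18.8 p [652.2  -8.5] z -1.7 yaw 99.7 behind in-line 0.2 along 156.6 perp -27.3 F along,push -0.8 12.0 Fz 6.4
```

move_arm:
  plan: [-1.5,-0.3,0,0,0,0,0,-2,-0.3,0,0,0,0,0,-3,-0.5,0,0,0,0,0,-6,-1,0,0,0,0,0,-8,-1.4,0,0,0,0,0,-8,-1.4,0,0,0,0,0,0,0,30,0,0,0,0,0,0,45,0,0,0,0,0,0,45,0,0,0,0,0,0,45,0,0,0,0,-20,0,0,0,0,0,0,0,0,0,0,0,0,0,0]

```text
validation failed for argument at $.pl...
```

```bash
python3 st.py
python3 - <<'E'
from h import *
w=Cam('wrist').img;t=Cam('top').img[105:210,190:330]
o=np.zeros((600,800,3),np.uint8);o[:600,:400]=cv2.resize(w[:,100:356],(400,600));o[:300,400:]=cv2.resize(t,(400,300),interpolation=cv2.INTER_CUBIC)
s=Cam('side').img[150:260,165:295];o[300:,400:]=cv2.resize(s,(400,300),interpolation=cv2.INTER_CUBIC)
cv2.imwrite('pics/final.png',o)
E
```

```text
t 18.8 p [652.2  -8.5] z -1.7 yaw 99.7 behind in-line 0.2 along 156.6 perp -27.3 F along,push -0.8 12.0 Fz 6.4
```

View pics/final.png

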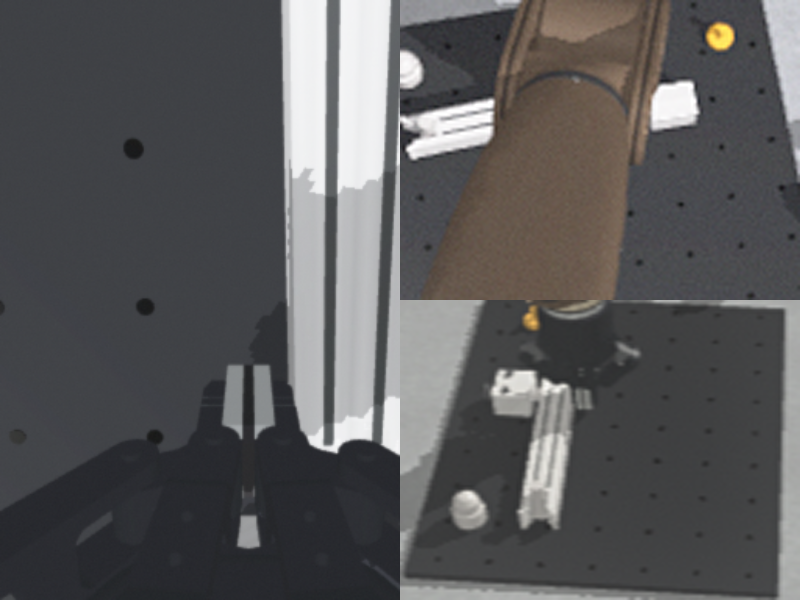

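The view shows the rail in line and against the screw (side inset, about 545,390), with the fingers still on it. The back-off plan was refused because its length was wrong, so I'll rewrite it.

move_arm:
  plan: [-1.5,-0.3,0,0,0,0,0,-2,-0.3,0,0,0,0,0,-3,-0.5,0,0,0,0,0,-6,-1,0,0,0,0,0,-8,-1.4,0,0,0,0,0,-8,-1.4,0,0,0,0,0,-3,0,30,0,0,0,0,0,0,45,0,0,0,0,0,0,45,0,0,0,0,-20,0,30,0,0,0,0,-40,0,0,0,0,0,0,0,0,0,0,0,0,0]

```text
time: 20.15
eef_pos: [0.5598, -0.0121, 0.1479]
tcp_rot: [0.645, 0.764, -0.001, -0.002]
contact_force: [-0.2, 0.3, -0.5]
opening: 0.002
finger_force: 0.0
```

```bash
python3 st.py
python3 - <<'E'
from h import *
c=Cam('wrist');g=cv2.cvtColor(c.img,cv2.COLOR_BGR2GRAY)
# check: expected rail outline at home vs. brightness across the rail top, at three stations
post=np.array([.6528,.1505]);x=np.array([np.cos(np.radians(99.9)),np.sin(np.radians(99.9))]);n=np.array([x[1],-x[0]])
for a in [.08,.11,.14,.17]:
    off=np.arange(-.04,.041,.001);P=np.array([[*(post-a*x+o*n),.042] for o in off]);uv=c.proj(P)
    v=cv2.remap(g,uv[:,0:1].astype('f4'),uv[:,1:2].astype('f4'),1).ravel()
    d=np.diff(v.astype(int));i,j=d.argmax(),d.argmin();print(a,uv[40].round(),v[::4].tolist(),'rise',off[i],'fall',off[j])
E
```

```text
t 20.15 p [559.8 -12.1] z 147.9 yaw 99.64 behind in-line 0.3 along 144.7 perp -118.9 F along,push 0.4 0.1 Fz -0.5
0.08 [401. 105.] [69, 71, 71, 92, 212, 212, 241, 241, 103, 243, 241, 227, 212, 242, 144, 29, 20, 53, 70, 70, 69] rise 0.007000000000000041 fall 0.015000000000000048
0.11 [397. 141.] [71, 71, 70, 71, 210, 210, 229, 242, 176, 242, 240, 242, 109, 241, 233, 54, 54, 58, 70, 70, 56] rise -0.005999999999999971 fall 0.01700000000000005
0.14 [392. 174.] [69, 70, 69, 69, 208, 212, 216, 241, 239, 191, 241, 245, 112, 242, 242, 146, 213, 188, 172, 165, 167] rise -0.00499999999999997 fall -0.0069999999999999715
0.17 [388. 205.] [70, 70, 69, 53, 22, 139, 215, 250, 250, 249, 247, 249, 249, 251, 249, 221, 216, 215, 247, 240, 242] rise -0.021999999999999985 fall -0.02599999999999999
```

The rail stayed home after release: its edges lie at about -16 and +18 mm from the in-line axis, with the screw head touching. The robot is clear, so I'm handing in.

```bash
python3 -c "
from plant import order
print(order.sign_off())"
```

```text
the job is handed in; nothing more can be done
None
```

The rail is fully on the post, swung past the roller and resting on the stop's screw; I pressed it home at 11–12 N for about 1.2 s, then let go and backed the arm clear before handing in, at about 20 of the 72 s.

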